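# Sweep the offcuts into the scrap bay and shut its keeper bar

## Task

Using the wooden pusher, sweep all four loose offcuts on the bench through the mouth of the scrap bay, without touching the offcuts with the gripper or knocking the lamp over the mouth. Then stand the pusher on the bench clear of the bay and swing the bay's steel keeper bar over and down until it sits fully home in its two catches across the mouth. Leave the roundel, mallet, flask and glue jar where they are.

Things in the scene. Friction and masses are not known exactly. Their poses are not given: they have to be found in the camera images.
- bay: scrap bay: three-sided plywood fence fixed to the bench, no floor, open towards its -x. Origin: on the bench, mid mouth, right under the closed keeper bar; x points into the bay, z up. Inside: side walls at y = +-155 from x = 12 mm, back wall at x = 190 mm; 50 mm high, 12 mm thick. Catches at x = 0, y = +-177 mm: 32 x 16 mm blocks, 46 mm high, with an 18 mm slot open upward, bottom at z = 24 mm
- bay_mid (a point): point on the bench in the bay, 100 mm in from the mouth line
- bail (a joint): angle of the keeper bar's hinge, a stiff one that stays where it is left: 0 = bar down in its catches across the mouth, pi/2 = upright, up to 2.1 leaning back over the bay (open; starts at 1.6 to 2.05)
- bail_bar (a point): middle of the keeper bar: straight round steel bar, diameter 14 mm, 360 mm long, along the bay's y, on two thin arms outside the bay's walls, 85 mm from the hinge line. Closed, it lies at x = 0, z = 36 mm in the bay's frame and keeps the 34 mm high offcuts in
- bail_hinge (a point): middle of the keeper bar's hinge line (along the bay's y), at x = 85 mm, z = 36 mm in the bay's frame; from it the bar lies at (-85 cos a, 0, +85 sin a) mm for hinge angle a
- lamp: twin-tube bench lamp, fixed together with the bay: two white tubes 26 mm thick run along the bay's y from y = -230 to +135 mm, at x = -120 and -35 mm in the bay's frame, centres 280 mm above the bench; an upright gripper does not fit there. Origin: foot of its 22 mm post, at x = -77.5, y = -245 mm in the bay's frame
- pusher: wooden hand pusher standing on the bench, 0.38 kg. Origin: centre of the head's underside; x is its pushing direction, z up. Head 40 (x) by 160 (y) by 44 mm high; at each end a cheek 10 mm thick, 36 mm high, from x = 20 to 55 mm. Straight handle, 24 mm (y) by 28 mm, 200 mm long, from (-5, 0, 30) mm up and back, 42 degrees from vertical, to (-139, 0, 179) mm
- pusher_grip (a point): point on the handle's axis, 40 mm below its upper end, at (-112, 0, 149) mm in the pusher's frame
- offcut_block: plain rectangular wood offcut 74 x 38 mm, 34 mm high. Origin: centre of underside
- offcut_ell: L-shaped wood offcut, about 66 x 59 mm, 34 mm high. Origin: middle of the underside
- offcut_notched: U-shaped (notched) wood offcut 70 x 43 mm, 34 mm high. Origin: middle of the underside
- offcut_plug: round wood plug, diameter 62 mm, 34 mm high, lying flat. Origin: centre of underside
- roundel: finished carved wooden roundel, a disc of diameter 100 mm, 20 mm thick with bosses to 28 mm: not an offcut, leave it. Origin: centre of underside
- mallet: carver's mallet lying on the bench, 225 mm long, 56 mm thick; leave it. Origin under the joint between head and handle; x towards the head
- flask: blue drinking flask, diameter 72 mm, 210 mm high; leave it. Origin: centre of underside
- glue: glue jar, diameter 60 mm, 130 mm high; leave it. Origin: centre of underside

How it is judged:
On the way:
1. all four offcuts lie in the bay, with the keeper bar still open (x of offcut_block in the frame of bay between 0.012 and 0.19 m and y of offcut_block in the frame of bay between -0.155 and 0.155 m and height (world z) of each of offcut_block, offcut_ell, offcut_notched, offcut_plug below 0.06 m and x of offcut_ell in the frame of bay between 0.012 and 0.19 m and y of offcut_ell in the frame of bay between -0.155 and 0.155 m and x of offcut_notched in the frame of bay between 0.012 and 0.19 m and y of offcut_notched in the frame of bay between -0.155 and 0.155 m and x of offcut_plug in the frame of bay between 0.012 and 0.19 m and y of offcut_plug in the frame of bay between -0.155 and 0.155 m and value of joint bail above 0.8 rad), for 0.2 s.
At the end, for the whole second after the job is handed in: All four offcuts lie in the bay (centres 12 mm or more inside the mouth line, below 60 mm), the keeper bar is within 0.06 rad of home, and the pusher stands at rest on the bench (tilt under 0.12 rad, under 8 mm up), its head over 180 mm from bay_mid (x of offcut_block in the frame of bay between 0.012 and 0.19 m and y of offcut_block in the frame of bay between -0.155 and 0.155 m and height (world z) of each of offcut_block, offcut_ell, offcut_notched, offcut_plug below 0.06 m and x of offcut_ell in the frame of bay between 0.012 and 0.19 m and y of offcut_ell in the frame of bay between -0.155 and 0.155 m and x of offcut_notched in the frame of bay between 0.012 and 0.19 m and y of offcut_notched in the frame of bay between -0.155 and 0.155 m and x of offcut_plug in the frame of bay between 0.012 and 0.19 m and y of offcut_plug in the frame of bay between -0.155 and 0.155 m and value of joint bail below 0.06 rad and angle between pusher's own z axis and vertical below 0.12 rad and height (world z) of pusher below 0.008 m and linear speed of pusher below 0.02 m/s and horizontal distance between pusher and bay_mid above 0.18 m); the robot touches nothing.
It fails at once if the gripper touches an offcut (contact force between the fingers and offcut_block above 0.5 N or contact force between the fingers and offcut_ell above 0.5 N or contact force between the fingers and offcut_notched above 0.5 N or contact force between the fingers and offcut_plug above 0.5 N).
It fails at once if the lamp is knocked (more than 5 N) (contact force between lamp and anything else above 5 N).
It fails at once if the roundel, mallet, flask or glue jar is moved by more than 30 mm (distance of any of roundel, mallet, flask, glue from where it was at the start of the episode above 0.03 m).
It also fails if it takes over 72 s, if anything falls off the work surface, if the arm or the gripper's body presses on something with over 40 N, if the wrist force passes 120 N, or if a joint passes its speed limit or range.

## Robot

A 7-joint arm with a two-finger parallel gripper is mounted at the origin on the work surface. World frame = base frame: x ahead of the robot, y to its left, z up, the work surface at z = 0. Lengths are in m, angles in rad, forces in N, time in s.
With the tool pointing down it reaches from about 0.4 to 0.85 m from the base axis. Payload 4.5 kg.
Tool frame: the origin (TCP) lies at the very end of the fingers, on their centre line; the grasp point (between the pads) lies ctrl.pinch_z behind it (ctrl.pinch_z is the distance from the TCP to the grasp point, in m); z points along the fingers, y is the line along which they close (so a half turn about z gives the same grasp; the last joint's range is limited). The gripper opens to 85 mm and grips with 20 to 120 N. Pads are 22 mm wide; open, the fingers measure 114 mm over their backs; the gripper's body (76 mm by 85 mm) begins 54 mm behind the grasp point. The pads swing forward as they close: fully open they stand 13 mm farther back than shut.
Start: joints at [-1.292, 0.689, -0.195, 1.565, 0.157, 0.902, -0.215], TCP at [0.151, 0.606, 0.231] pointing down, gripper open.
Joint ranges: [-3.01, 3.01], [-0.46, 2.08], [-1.47, 1.51], [0.13, 2.56], [-1, 4.14], [0.04, 2.09], [-2.66, 2.66]. Speed limits (rad/s): [2.57, 2.57, 3.14, 3.14, 3.14, 3.14, 3.14].

## Interface

Orientations are given as a unit quaternion [w, x, y, z].
In Python, from cell import ctrl, capture, current_time_s, current_qpos, current_dq, current_tau, current_eef_pos, current_eef_rot, current_force, current_moment, current_width, current_grip_force gives the robot as it stands. Calls block until the motion is done:
- ctrl.reach(position, orientation): joint-space move of the TCP to a pose.
- ctrl.move_linear(position, v=0.15, rotation=None, until_force=None): straight line of the TCP; rotation=None keeps the orientation; v is the mean speed in m/s. With until_force (N) it stops when the force on the tool has changed by that much, and returns True; else False.
- ctrl.goto_joints(angles): joint-space move.
- ctrl.gripper_open() and ctrl.gripper_close(force=None): open the fingers fully, or close them until they stop; force is the grip in N (None keeps the last).
- ctrl.pause(seconds).
- ctrl.inverse_kinematics(position, orientation): joint angles nearest the present ones, or None.
- capture(name): name is "scene" or "top"; returns a dict with "image" (480x640x3 uint8, red, green, blue), "intrinsics" (3x3 intrinsics, pixels), "world_to_cam" (4x4, takes a point from world to camera coordinates). Camera axes: x right, y down, z forward; pixel columns grow to the right and rows downward; lengths in m; the calibration is good to about 2 mm. A picture is of the moment at which its call begins. There is no depth.
A pose or a line that the arm cannot do raises ctrl.IKError and nothing moves.
- ctrl.sign_off(): hands the job in; it is judged then, once.
Readings, each from a call of its own:
- current_time_s(): time.
- current_qpos(): joint angles.
- current_dq(): joint speeds.
- current_tau(): joint torques, N m.
- current_eef_pos(): TCP position.
- current_eef_rot(): TCP orientation.
- current_force(): force on the tool from outside, world axes, zero at the start.
- current_moment(): the same for the moment, N m.
- current_width(): finger opening in m.
- current_grip_force(): force on a finger pad.
Only numpy, scipy, OpenCV 4.12 (cv2) and the standard library are available. Lean on these libraries where they do the work, as an engineer would, in place of code of your own. Each camera call takes 0.05 s, during which the arm holds its last target. There are 200 camera calls.

## Working session

There is one attempt and no reset: what is moved stays moved. The work goes in short steps, each a Python script; the robot and the scene stay as the last script left them, time stands still between calls to the robot, and variables do not carry over. Pictures are saved under pics/ and viewed, at most 11 in all, crops included, and the job is handed in when it is done.

```bash
ls; mkdir -p pics; python3 - <<'E'
from cell import *
import cv2,numpy as np
for n in("scene","top"):
    c=capture(n); cv2.imwrite(f"pics/{n}0.png",c["image"][:,:,::-1]); np.savez(f"pics/{n}0.npz",**c)
    print(n,c["intrinsics"].tolist(),np.round(c["world_to_cam"],4).tolist())
print(ctrl.pinch_z,current_time_s(),current_eef_rot())
E
```

```text
pics
scene [[488.33164151603586, 0.0, 322.1700031477693], [0.0, 488.33164151603586, 242.62241406503784], [0.0, 0.0, 1.0]] [[0.0742, 0.9972, 0.0026, -0.1041], [0.8373, -0.0609, -0.5433, -0.4153], [-0.5417, 0.0425, -0.8395, 1.5821], [0.0, 0.0, 0.0, 1.0]]
top [[617.2825943153762, 0.0, 315.7236726687069], [0.0, 617.2825943153762, 232.62065716938415], [0.0, 0.0, 1.0]] [[-0.0281, -0.9996, 0.0091, 0.0659], [-0.9859, 0.0263, -0.165, 0.6008], [0.1647, -0.0136, -0.9863, 1.3155], [0.0, 0.0, 0.0, 1.0]]
0.0187 0.1 [-4.73513809e-05  1.22042230e-01  9.92524547e-01 -8.45870741e-04]
```

View pics/scene0.png

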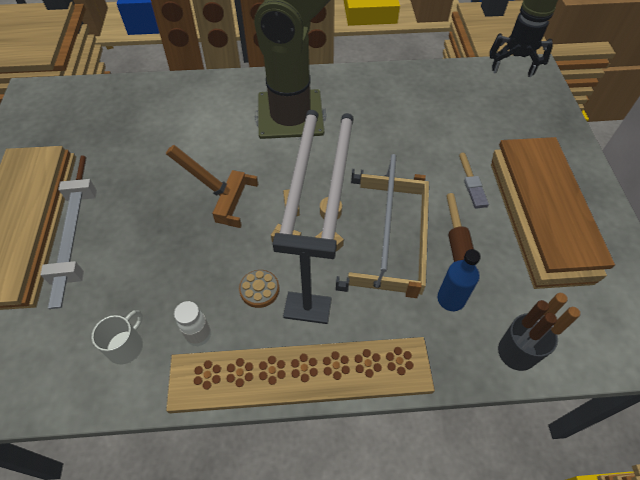

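View pics/top0.png

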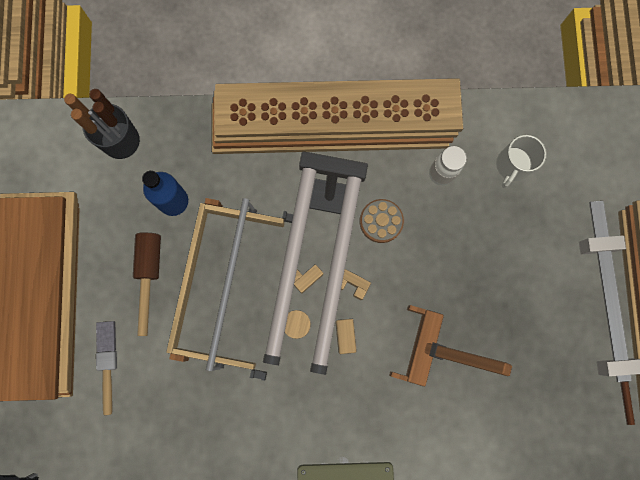

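Scene: the bay is on the robot's left and opens towards -y. The lamp sits over the mouth with the offcuts beneath it, at top-view px (307,278), (355,283), (297,324) and (346,336). The pusher head is at (425,348) with its handle towards -y. I'll enlarge the centre to get pixel detail.

```bash
python3 - <<'E'
import cv2
a=cv2.imread("pics/top0.png")[190:395,160:530]
cv2.imwrite("pics/c1.png",cv2.resize(a,None,fx=2.16,fy=2.16,interpolation=cv2.INTER_CUBIC))
E
```

```text
(no output)
```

View pics/c1.png

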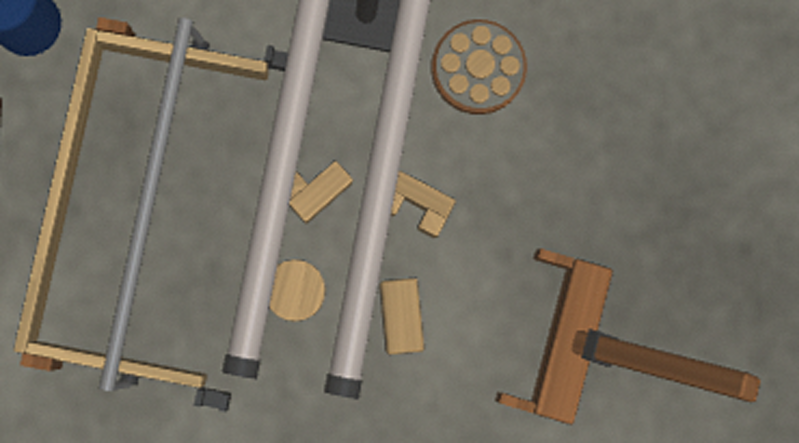

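The L sits at crop (320,190), the U at (425,205), the plug at (297,290), the block at (403,316) and the pusher head around (575,340). Next I'll convert these to positions.

```bash
cat > h.py <<'E'
import numpy as np, cv2
from scipy.spatial.transform import Rotation as R
def ray(c,uv,z):
    M=c["world_to_cam"];K=c["intrinsics"];Rm=M[:3,:3];o=-Rm.T@M[:3,3]
    uv=np.atleast_2d(uv).astype(float);d=np.c_[(uv-K[:2,2])/[K[0,0],K[1,1]],np.ones(len(uv))]@Rm
    return (o+d*((z-o[2])/d[:,2])[:,None])
def rigid(P,Q):  # 2D pose: Q = Rot(th) P + t
    p,q=P-P.mean(0),Q-Q.mean(0)
    th=np.arctan2((p[:,0]*q[:,1]-p[:,1]*q[:,0]).sum(),(p*q).sum())
    r=np.array([[np.cos(th),-np.sin(th)],[np.sin(th),np.cos(th)]])
    t=Q.mean(0)-r@P.mean(0)
    return r,t,th,np.linalg.norm(P@r.T+t-Q,axis=1)
def crop(uv): return np.array(uv,float)/2.16+[160,190]
E
python3 - <<'E'
from h import *
np.set_printoptions(precision=4,suppress=True)
c=dict(np.load("pics/top0.npz"))
W=ray(c,crop([[90,30],[17,350]]),.05)[:,:2]; K=ray(c,crop([[277,54],[213,397]]),.046)[:,:2]
P=np.array([[.202,-.167],[.202,.167],[0,-.177],[0,.177]]);r,t,th,e=rigid(P,np.r_[W,K])
print("bay",t,th,e)
H=ray(c,crop([[575,260],[612,268],[575,423],[537,412]]),.044)[:,:2]
Pp=np.array([[.02,-.08],[-.02,-.08],[-.02,.08],[.02,.08]]);r2,t2,th2,e2=rigid(Pp,H)
print("pusher",t2,th2,e2,"in bay",(t2-t)@r,th2-th)
# handle end top check and cheeks
g=ray(c,crop([[750,387]]),.179)[:,:2]; print("handle end in pusher",(g-t2)@r2)
tb=ray(c,crop([[241,360],[343,386]]),.28)[:,:2];print("tube ends in bay",(tb-t)@r)
img=c["image"];hsv=cv2.cvtColor(img,cv2.COLOR_RGB2HSV)
for n,p in dict(ell=(320,190),U=(425,205),plug=(297,290),block=(403,316)).items():
    q=crop(p).astype(int); print(n,hsv[q[1],q[0]])
m=cv2.inRange(hsv,(8,70,120),(25,200,255)); nl,lab,st,ce=cv2.connectedComponentsWithStats(m)
for i in range(1,nl):
    x,y,w,h,a=st[i]
    if a>60 and 285<=x<380 and 250<y<370:
        v=np.argwhere(lab==i)[:,::-1]; B=(ray(c,v,.034)[:,:2]-t)@r
        print(st[i],"bay x",B[:,0].min(),B[:,0].max(),"y",B[:,1].min(),B[:,1].max())
rd=ray(c,crop([[478,66]]),.02)[:,:2];print("roundel bay",(rd-t)@r)
for y in(-.04,.04): print("grip at bay x",[ (r@[x,y]+t).round(3) for x in(-.35,-.112)])
print("hinge",r@[.085,0]+t)
b=ray(c,crop([[183,22],[107,386]]),.119)[:,:2];print("bar ends in bay",(b-t)@r)
E
```

```text
bay [0.4718 0.142 ] 1.361893436868805 [0.0049 0.0024 0.0042 0.0025]
pusher [ 0.346  -0.1818] 1.2726066473802229 [0.0031 0.0011 0.0018 0.002 ] in bay [-0.3428  0.056 ] -0.08928678948858204
handle end in pusher [[-0.1363  0.0026]]
tube ends in bay [[-0.0314  0.1249]
 [-0.1175  0.1304]]
ell [ 18 105 175]
U [ 18 108 170]
plug [ 18 104 186]
block [ 17 106 175]
[294 265  29  28 414] bay x -0.09347344210416555 -0.03567604434539786 y -0.07796206629044519 -0.013228932259026598
[341 269  30  30 399] bay x -0.20131567249144294 -0.13943291559668214 y -0.08081746137435566 -0.023691611817346747
[285 310  26  29 579] bay x -0.08719910273132822 -0.034754377591420825 y 0.02663391644001717 0.08762411096434009
[337 319  19  35 554] bay x -0.1940645607268636 -0.14406642163257982 y 0.024575472932497674 0.1011994197493456
roundel bay [[-0.2042 -0.2061]]
grip at bay x [array([ 0.438, -0.209]), array([0.488, 0.024])]
grip at bay x [array([ 0.36 , -0.192]), array([0.409, 0.041])]
hinge [0.4895 0.2251]
bar ends in bay [[ 0.0952 -0.1765]
 [ 0.0959  0.1777]]
```

Everything fits the given sizes to within 2–5 mm. Two lanes work: bay y=-66 mm for the L and U, then y=+65 mm for the plug and block. The gripper will be tilted about 50° back to pass under the tubes. Next, an IK check.

```bash
cat >> h.py <<'E'
TB,THB=np.array([.4718,.142]),1.3619
TP,THP=np.array([.346,-.1818]),1.2726
PZ=.0187
def w(f,p):
    t,th=f; x,y,z=p
    return np.array([t[0]+x*np.cos(th)-y*np.sin(th),t[1]+x*np.sin(th)+y*np.cos(th),z])
BAY,PUS=(TB,THB),(TP,THP)
def tool(th,tilt,s):
    """tool z=(sin tilt,0,-cos tilt) in frame yawed th, tool y = s*frame y"""
    z=np.array([np.sin(tilt),0,-np.cos(tilt)]);y=np.array([0,s,0.]);x=np.cross(y,z)
    m=R.from_euler('z',th)*R.from_matrix(np.c_[x,y,z]); q=m.as_quat()
    return q[[3,0,1,2]],m.apply([0,0,1.])
def tcp(frame,grip,th,tilt,s,back=0.):
    """TCP pos & quat so the grasp point lies at frame point `grip`"""
    q,z=tool(th,tilt,s); return w(frame,grip)+z*(PZ-back),q
E
python3 - <<'E'
from h import *; from cell import *
np.set_printoptions(precision=2,suppress=True)
G=(-.112,0,.149)
for deg in(42,50,56):
  for s in(1,-1):
    T=np.radians(deg);o=[]
    L=[tcp(PUS,G,THP,T,s,.12),tcp(PUS,G,THP,T,s)]
    for y in(-.066,.065):
        for x in(-.34,.02): L.append(tcp((w(BAY,(x,y,0))[:2],THB),G,THB,T,s))
    for p,q in L:
        j=ctrl.inverse_kinematics(p,q); o.append(None if j is None else np.array(j))
    print(deg,s,*o,sep="\n ")
for deg in(-20,-30,-40):
  for s in(1,-1):
    q,z=tool(THB,np.radians(deg),s)
    print(deg,s,[ctrl.inverse_kinematics(w(BAY,p),q) is not None for p in((.2,0,.2),(.12,0,.1),(.08,0,.14),(0,0,.043))])
for p in((.151,.606,.5),(.3,.4,.5)): print(ctrl.inverse_kinematics(p,current_eef_rot()) is not None)
E
```

```text
42
 1
 [ 0.61  1.07  1.09  1.73 -0.94  1.79 -1.37]
 [ 0.65  1.    0.66  1.94 -0.97  1.34 -1.46]
 [ 0.62  1.02  0.44  1.6  -0.9   1.37 -1.82]
 [ 0.61  0.91 -0.61  2.05 -0.77  0.38 -2.41]
 [ 0.54  1.1   0.87  1.91 -1.    1.51 -1.32]
 [ 0.83  1.02 -1.01  2.42  2.04  0.08  1.05]
42
 -1
 [ 0.68  0.97  0.87  1.72 -0.87  1.65  1.64]
 [ 1.65  1.24 -1.29  1.89  0.54  1.01 -0.08]
 [ 1.39  1.26 -1.22  1.56  0.46  1.15  0.03]
 [ 0.78  1.03 -0.94  2.04  0.11  0.3  -0.13]
 [ 1.62  1.26 -1.3   1.85  0.54  1.08 -0.03]
 [ 0.83  1.02 -1.01  2.42  2.04  0.08 -2.09]
50
 1
 [ 0.68  1.18  1.09  1.64 -0.95  1.95 -1.33]
 [ 0.7   1.07  0.66  1.88 -0.96  1.49 -1.43]
 [ 0.66  1.08  0.44  1.54 -0.93  1.52 -1.79]
 [ 0.67  0.98 -0.61  2.03 -0.93  0.47 -2.18]
 [ 0.58  1.17  0.87  1.84 -0.98  1.66 -1.29]
 [ 0.99  1.22 -1.21  2.4   1.52  0.2   1.64]
50
 -1
 [ 0.68  1.18  1.09  1.64 -0.95  1.95  1.81]
 [ 1.68  1.34 -1.33  1.82  0.48  1.1  -0.02]
 [ 1.36  1.26 -1.08  1.49  0.22  1.17  0.25]
 [ 0.89  1.16 -1.05  2.02  0.15  0.32 -0.1 ]
 [ 1.63  1.3  -1.25  1.79  0.41  1.13  0.11]
 [ 0.99  1.22 -1.21  2.4   1.52  0.2  -1.5 ]
56
 1
 [ 0.73  1.25  1.09  1.58 -0.96  2.06 -1.3 ]
 [ 0.73  1.13  0.66  1.83 -0.95  1.6  -1.41]
 [ 0.69  1.14  0.44  1.49 -0.95  1.62 -1.78]
 [ 0.82  1.11 -0.82  2.02 -0.68  0.41 -2.38]
 [ 0.61  1.23  0.87  1.79 -0.97  1.77 -1.27]
 [ 1.06  1.32 -1.25  2.38  1.34  0.2   1.9 ]
56
 -1
 [ 1.73  1.29 -1.3   1.52  0.28  1.43  0.2 ]
 [ 1.69  1.37 -1.28  1.78  0.37  1.12  0.09]
 [ 1.35  1.27 -1.    1.45  0.08  1.22  0.38]
 [ 0.95  1.25 -1.12  2.01  0.16  0.35 -0.06]
 [ 1.58  1.26 -1.08  1.74  0.19  1.13  0.35]
 [ 1.06  1.32 -1.25  2.38  1.34  0.2  -1.24]
-20 1 [True, True, True, True]
-20 -1 [True, True, True, True]
-30 1 [True, True, True, True]
-30 -1 [True, True, True, True]
-40 1 [True, True, True, True]
-40 -1 [True, True, True, True]
True
True
```

```bash
cat >> h.py <<'E'
T=np.radians(54); S=-1; G=(-.112,0,.149)
E
python3 - <<'E'
from h import *; from cell import *
np.set_printoptions(precision=2,suppress=True)
ctrl.goto_joints([-1.29,.2,-.2,1.6,.157,1.0,-.2]); print(current_eef_pos())
ctrl.goto_joints([1.6,.3,-1.1,1.6,.3,1.3,.2]); print(current_eef_pos(),current_time_s())
p,q=tcp(PUS,G,THP,T,S,.13); hi=p+[0,0,.15]
for a in(hi,p,tcp(PUS,G,THP,T,S)[0]): print(a,ctrl.inverse_kinematics(a,q))
c=capture("scene");cv2.imwrite("pics/s1.png",c["image"][:,:,::-1])
E
```

```text
[0.14 0.55 0.51]
[ 0.29 -0.37  0.49] 4.4167
[ 0.29 -0.37  0.36] [ 1.65  0.93 -1.03  1.41 -0.09  1.59  0.4 ]
[ 0.29 -0.37  0.21] [ 1.65  1.12 -1.    1.52  0.06  1.37  0.45]
[ 0.32 -0.27  0.14] [ 1.59  1.2  -1.    1.8   0.12  1.01  0.39]
```

View pics/s1.png

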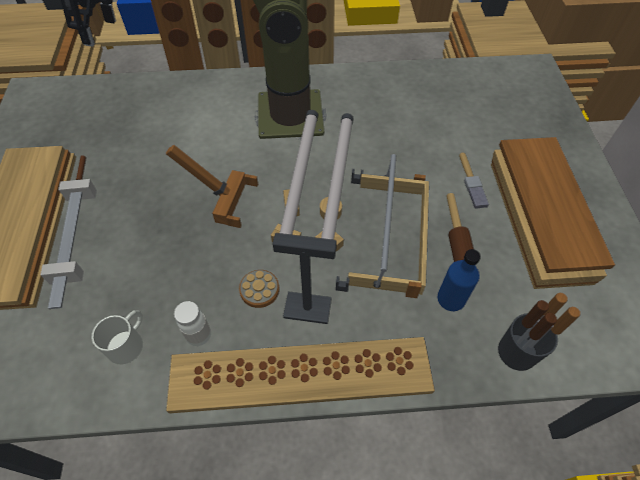

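The arm has moved to the -y side (gripper at px (85,20)) and the scene is unchanged. Next, grasping the pusher.

```bash
python3 - <<'E'
from h import *; from cell import *
np.set_printoptions(precision=3,suppress=True)
p,q=tcp(PUS,G,THP,T,S,.13)
ctrl.reach(p+[0,0,.15],q); ctrl.move_linear(p,v=.2)
f0=current_force(); ctrl.move_linear(tcp(PUS,G,THP,T,S)[0],v=.1,until_force=15)
print(current_eef_pos()-tcp(PUS,G,THP,T,S)[0],current_force()-f0)
ctrl.gripper_close(90); print(current_width(),current_grip_force(),current_force()-f0,current_time_s())
c=capture("top");cv2.imwrite("pics/t2.png",c["image"][:,:,::-1]);np.savez("pics/t2.npz",**c)
for y in(-.066,.065):
  for x in(-.35,-.2,.02):
    p,q=tcp((w(BAY,(x,y,0))[:2],THB),G,THB,T,S); print(x,y,ctrl.inverse_kinematics(p,q))
E
```

```text
[ 0.    -0.001  0.   ] [ 0.175 -0.028 -0.686]
0.023180132056868072 88.20509433746338 [-1.035 -0.657  1.43 ] 8.1667
-0.35 -0.066 [ 1.332  1.239 -0.94   1.439  0.054  1.212  0.412]
-0.2 -0.066 [ 1.222  1.196 -0.983  1.753  0.012  0.842  0.307]
0.02 -0.066 [ 0.902  1.183 -1.03   2.017 -0.066  0.332  0.142]
-0.35 0.065 [ 1.535  1.181 -0.94   1.732  0.093  1.102  0.481]
-0.2 0.065 [ 1.4    1.154 -0.983  2.066  0.044  0.687  0.366]
0.02 0.065 [ 1.033  1.283 -1.224  2.385  1.403  0.189 -1.33 ]
```

View pics/t2.png

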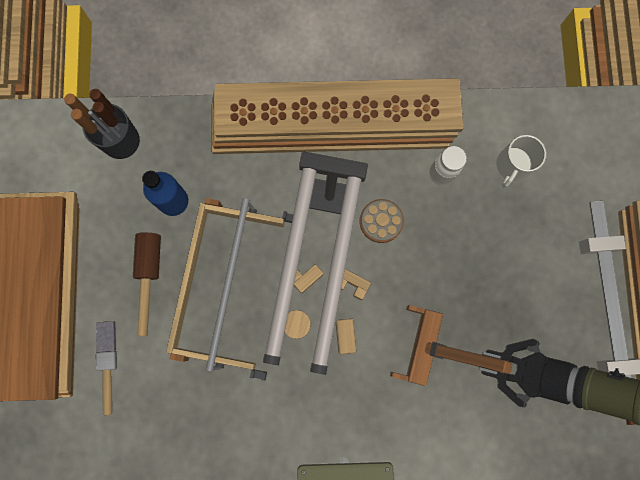

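The grasp is good: fingers on the handle at px (515,365), width 23 mm, nothing moved. Lane 1 next.

```bash
cat >> h.py <<'E'
def at(x,y,dz=.0005,th=THB): return tcp((w(BAY,(x,y,0))[:2],th),np.add(G,(0,0,dz)),th,T,S)
E
python3 - <<'E'
from h import *; from cell import *
np.set_printoptions(precision=2,suppress=True)
p,q=at(-.36,-.066,.002); ctrl.move_linear(p,v=.12,rotation=q); print(current_force(),current_time_s())
ctrl.move_linear(at(-.25,-.066)[0],v=.12)
hit=ctrl.move_linear(at(.025,-.066)[0],v=.1,until_force=40)
print(hit,current_eef_pos()-at(.025,-.066)[0],current_force(),current_time_s())
c=capture("top");cv2.imwrite("pics/t3.png",c["image"][:,:,::-1]);np.savez("pics/t3.npz",**c)
E
```

```text
[ 0.53  0.65 -4.  ] 9.4667
False [-0. -0. -0.] [-1.03 -4.11  1.05] 13.4333
```

View pics/t3.png

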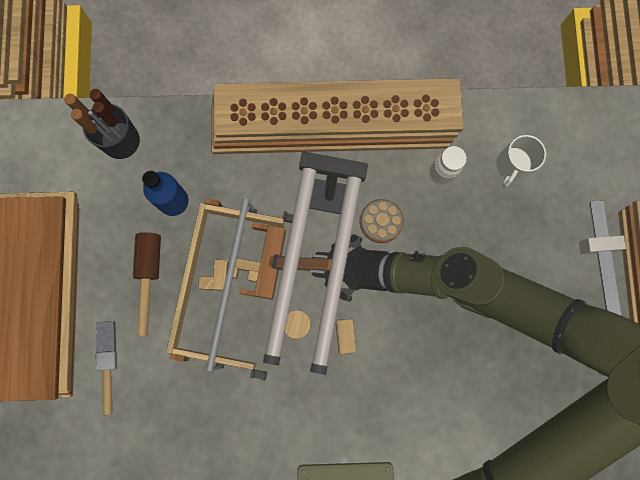

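Lane 1 worked. The L at px (213,275) and the U at (245,270) are both in the bay, the plug and block are untouched, and there is clearance under the tubes. Now lane 2.

```bash
python3 - <<'E'
from h import *; from cell import *
np.set_printoptions(precision=2,suppress=True)
ctrl.move_linear(at(-.3,-.066,.001)[0],v=.16); ctrl.move_linear(at(-.36,.065,.002)[0],v=.14)
ctrl.move_linear(at(-.25,.065)[0],v=.12); print(current_qpos(),current_time_s())
for x in(.02,.01,0,-.01,-.02,-.04,-.1):
    try:
        hit=ctrl.move_linear(at(x,.065)[0],v=.1,until_force=40); break
    except ctrl.IKError as e: print(x,e)
print(x,hit,current_qpos(),current_force(),current_time_s())
c=capture("top");cv2.imwrite("pics/t4.png",c["image"][:,:,::-1]);np.savez("pics/t4.npz",**c)
E
```

```text
[ 1.46  1.16 -0.97  1.96  0.06  0.83  0.4 ] 17.9167
0.02 the arm cannot follow that straight line within its joint ranges
0.01 False [ 0.99  1.18 -1.05  2.38 -0.07  0.04  0.19] [-1.54 -2.1  -0.92] 20.6667
```

View pics/t4.png

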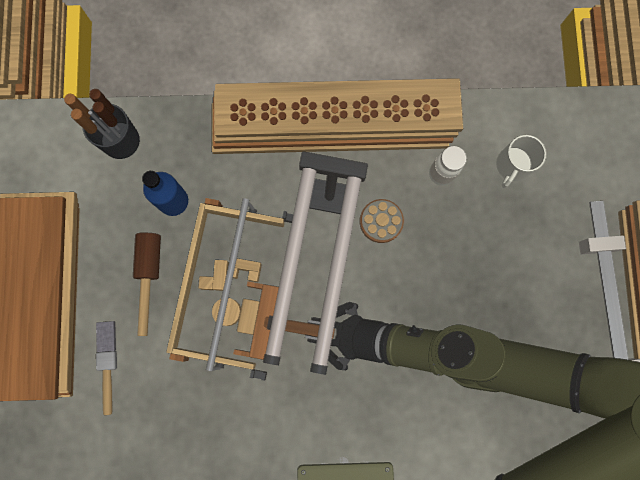

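All four offcuts are in the bay: L (213,270), U (247,268), plug (226,312), block (249,316), with the bar still open. Now I'll withdraw, stand the pusher down, and move round to the bar side.

```bash
python3 - <<'E'
from h import *; from cell import *
np.set_printoptions(precision=2,suppress=True)
ctrl.pause(.2)
ctrl.move_linear(at(-.36,.065,.001)[0],v=.16); ctrl.move_linear(at(-.36,.065,0)[0],v=.02)
ctrl.gripper_open(); q,z=tool(THB,T,S); p=current_eef_pos()
ctrl.move_linear(p-.13*z,v=.15); ctrl.move_linear(p-.13*z+[0,0,.15],v=.25)
ctrl.goto_joints([1.6,.3,-1.1,1.6,.3,1.3,.2]); ctrl.goto_joints([-1.29,.2,-.2,1.6,.157,1.0,-.2])
ctrl.gripper_close(30); print(current_time_s(),current_eef_pos())
c=capture("top");cv2.imwrite("pics/t5.png",c["image"][:,:,::-1]);np.savez("pics/t5.npz",**c)
for deg in(-30,-40):
  for s in(1,-1):
    q,z=tool(THB,np.radians(deg),s)
    print(deg,s,*[ctrl.inverse_kinematics(w(BAY,p),q) for p in((.18,0,.25),(.125,0,.105),(0,0,.043))],sep="\n")
E
```

```text
30.8 [0.14 0.55 0.51]
-30
1
[-0.64  0.87 -0.32  1.23  0.46  1.57  1.9 ]
[-0.62  0.98 -0.25  1.49  0.5   1.21  1.82]
[-0.57  0.99 -0.08  1.8   0.56  0.85  1.82]
-30
-1
[-0.92  0.88  0.29  1.25  0.1   1.45 -0.92]
[-0.87  0.99  0.25  1.5   0.12  1.08 -0.98]
[-0.67  1.    0.09  1.8   0.4   0.78 -1.16]
-40
1
[-0.69  0.97 -0.34  1.1   0.53  1.78  1.88]
[-0.66  1.07 -0.27  1.35  0.55  1.44  1.79]
[-0.6   1.07 -0.13  1.69  0.6   1.08  1.76]
-40
-1
[-0.94  0.98  0.31  1.12  0.16  1.63 -0.94]
[-0.91  1.08  0.27  1.37  0.18  1.28 -1.02]
[-0.76  1.08  0.16  1.69  0.36  0.95 -1.15]
```

View pics/t5.png

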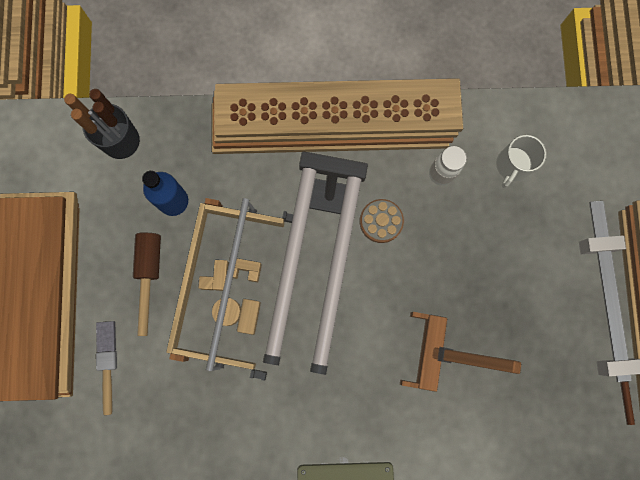

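The pusher stands on its own at px (430,353) and the bay contents and bar are as expected. Bar stage 1: tip it forward past upright.

```bash
cat >> h.py <<'E'
QB,ZB=tool(THB,np.radians(-38),-1)
YB=.07
def b(x,z): return w(BAY,(x,YB,z))
E
python3 - <<'E'
from h import *; from cell import *
np.set_printoptions(precision=3,suppress=True)
s=b(.145,.1)
ctrl.reach(s-.17*ZB,QB); f0=current_force()
ctrl.move_linear(s,v=.15,until_force=12); print(current_eef_pos()-s,current_force()-f0)
hit=ctrl.move_linear(b(.07,.1),v=.06,until_force=35); print(hit,current_eef_pos()-b(.07,.1),current_force()-f0)
ctrl.move_linear(current_eef_pos()-.09*ZB,v=.15); print(current_time_s(),current_qpos())
c=capture("top");cv2.imwrite("pics/t6.png",c["image"][:,:,::-1]);np.savez("pics/t6.npz",**c)
E
```

```text
[0.    0.001 0.   ] [ 0.614  1.019 -0.939]
False [ 0.     0.002 -0.001] [  2.77    6.5   -16.283]
35.9 [-0.995  0.931  0.262  1.521  0.146  1.282 -1.068]
```

View pics/t6.png

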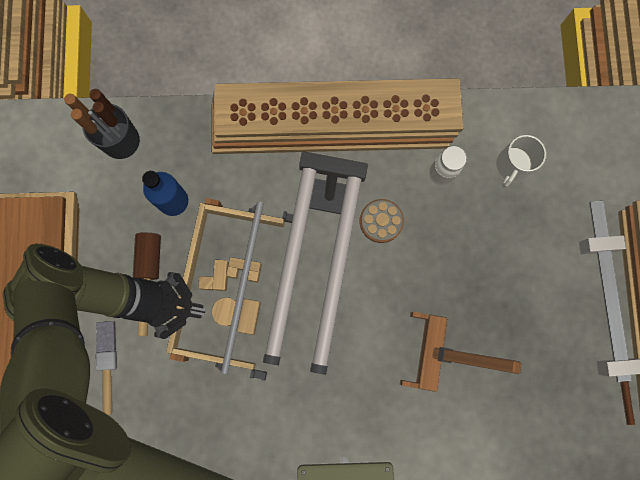

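The bar has rotated forward, with its ends now at px (260,204) and (225,371), which gives a≈1.27. Stage 2: follow the arc down with the fingertips and press it home.

```bash
python3 - <<'E'
from h import *; from cell import *
np.set_printoptions(precision=3,suppress=True)
c=dict(np.load("pics/t6.npz")); r=np.array([[np.cos(THB),-np.sin(THB)],[np.sin(THB),np.cos(THB)]])
print((ray(c,[[259.5,205],[224.5,371]],.117)[:,:2]-TB)@r)
def pt(a,k): return b(.085-.085*np.cos(a)+k*np.sin(a),.036+.085*np.sin(a)+k*np.cos(a))
ctrl.move_linear(pt(1.25,.05),v=.15); f0=current_force()
for a in np.arange(1.2,.05,-.13):
    hit=ctrl.move_linear(pt(a,.009),v=.06,until_force=45); d=current_force()-f0; print(round(a,2),hit,d)
    if hit: break
else:
    hit=ctrl.move_linear(b(0,.039),v=.03,until_force=35); print("press",hit,current_eef_pos()[2],current_force()-f0)
    ctrl.move_linear(current_eef_pos()-.12*ZB,v=.15)
print(current_time_s())
c=capture("top");cv2.imwrite("pics/t7.png",c["image"][:,:,::-1]);np.savez("pics/t7.npz",**c)
c=capture("scene");cv2.imwrite("pics/s7.png",cv2.resize(c["image"][130:310,260:460,::-1],None,fx=3,fy=3))
E
```

```text
[[ 0.063 -0.172]
 [ 0.066  0.177]]
1.2 False [-0.992 -0.348 -0.218]
1.07 False [-0.504 -0.562 -1.152]
0.94 False [-0.385 -1.215 -0.15 ]
0.81 False [-1.247 -0.71  -0.588]
0.68 False [-0.824  0.175 -0.846]
0.55 False [-0.519 -1.345 -0.213]
0.42 False [-0.54  -0.078 -0.446]
0.29 False [-0.656 -0.506  0.141]
0.16 False [-1.029  0.369  0.017]
press True 0.04525366442015123 [-1.842  2.964 10.805]
41.4417
```

View pics/s7.png

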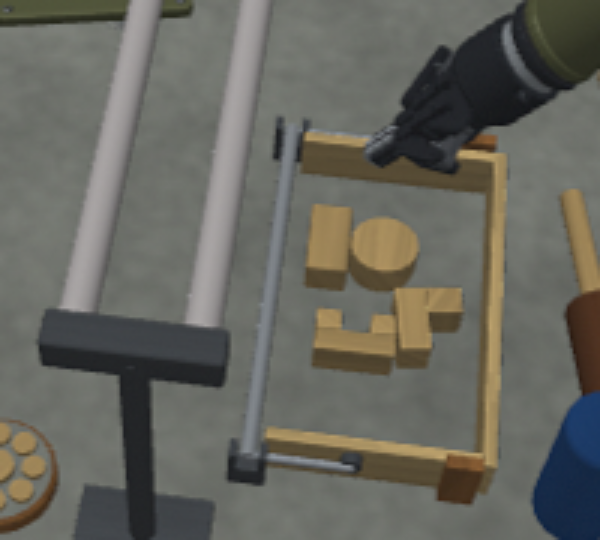

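View pics/t7.png

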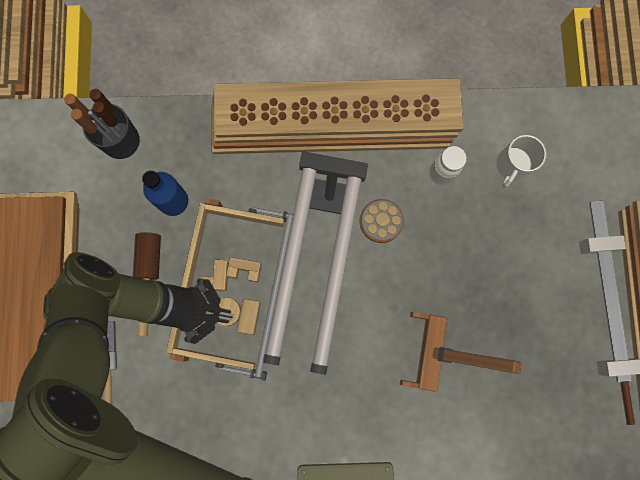

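The bar lies in both catches, at top-view px (288,216) to (262,375), and the offcuts are well behind it. The tip stopped hard at 45.3 mm; the geometry for fully home, with a 38° tool, is 44.9 mm. I'll press once more to confirm.

```bash
python3 - <<'E'
from h import *; from cell import *
np.set_printoptions(precision=4,suppress=True)
ctrl.move_linear(b(.002,.06),v=.15)
hit=ctrl.move_linear(b(.002,.037),v=.03,until_force=50); print(hit,current_eef_pos(),b(.002,.037),current_force())
ctrl.move_linear(current_eef_pos()-.14*ZB,v=.15); print(current_time_s())
c=capture("top"); r=np.array([[np.cos(THB),-np.sin(THB)],[np.sin(THB),np.cos(THB)]])
m=cv2.inRange(cv2.cvtColor(c["image"],cv2.COLOR_RGB2HSV),(8,70,120),(25,200,255)); nl,lab,st,ce=cv2.connectedComponentsWithStats(m)
for i in range(1,nl):
    x,y,ww,h,a=st[i]
    if a>100 and 190<x<300 and 250<y<340:
        B=(ray(c,np.argwhere(lab==i)[:,::-1],.034)[:,:2]-TB)@r; print(a,B.min(0),B.max(0))
E
```

```text
True [0.4038 0.1586 0.0444] [0.4037 0.1585 0.037 ] [-0.5361  3.4095 11.3667]
44.1417
958 [ 0.0457 -0.0617] [0.1706 0.0154]
1023 [0.0312 0.0231] [0.1293 0.0957]
```

```bash
python3 -c "
from cell import *
print(ctrl.sign_off())"
```

```text
the job is handed in; nothing more can be done
None
```

I handed the job in at about 44 s of robot time; no verdict came back. All four offcuts are in the bay, the keeper bar stopped hard within about 1 mm of home on two presses, the pusher stands clear, and the last picture shows the lamp, roundel, mallet, flask and glue jar undisturbed.

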